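# Line up the titration glassware by height

### The job

Line up the beaker and the three bottles on the board's four pads in order of height, one on each pad: the shortest on the red pad, then taller pad by pad along the row to the tallest on the blue pad. Stand each one upright in the middle of its pad and let go, knock none over on the way, and leave the dish and the red pen where they lie.

Things in the scene. Friction and masses are not known exactly. Their poses are not given: they have to be found in the camera images.
- beaker_mid (a point): Open clear glass beaker with blue graduations, 68 mm high, about 53 mm across (57 mm over the lip and spout), 55 g; hollow; grasp it round the outside of the wall. Stands upright on the worktop (z = 0) at the start. This point is its centre, half-way up on its axis; z is up along the axis, the yaw means nothing.
- amber_small_mid (a point): Small brown (amber) bottle with a black cap, 85 mm high in all, body 42 mm across up to about 50 mm high, cap 26 mm across, 120 g. Stands upright on the worktop (z = 0) at the start. This point is its centre, half-way up on its axis; z is up along the axis, the yaw means nothing.
- amber_large_mid (a point): Larger brown (amber) bottle with a white cap, 105 mm high in all, body 48 mm across up to about 65 mm high, cap 26 mm across, 170 g. Stands upright on the worktop (z = 0) at the start. This point is its centre, half-way up on its axis; z is up along the axis, the yaw means nothing.
- clear_bottle_mid (a point): Clear bottle with a yellow cap, 129 mm high in all, body 45 mm across up to about 77 mm high, cap 28 mm across, 140 g. Stands upright on the worktop (z = 0) at the start. This point is its centre, half-way up on its axis; z is up along the axis, the yaw means nothing.
- pad_red: Fixed flat round red pad, 66 mm across and 3 mm thick, on the low white board; at one end of the row (left or right, it varies). The four pads stand in one straight row along the middle of the board, 95 mm from centre to centre. Origin: centre of its underside, which lies on the board's top at z = 12 mm, so its flat top is at z = 15 mm. z is up.
- pad_mid_a: Fixed flat round black pad, 66 mm across and 3 mm thick, on the low white board; one of the two middle pads of the row, both black. Which of them is beside the red pad differs from start to start: judge by distance (95 or 190 mm). Origin: centre of its underside, which lies on the board's top at z = 12 mm, so its flat top is at z = 15 mm. z is up.
- pad_mid_b: Fixed flat round black pad, 66 mm across and 3 mm thick, on the low white board; one of the two middle pads of the row, both black. Which of them is beside the red pad differs from start to start: judge by distance (95 or 190 mm). Origin: centre of its underside, which lies on the board's top at z = 12 mm, so its flat top is at z = 15 mm. z is up.
- pad_blue: Fixed flat round blue pad, 66 mm across and 3 mm thick, on the low white board; at the other end of the row from the red one. The board (fixed) is 92 x 404 mm, 12 mm thick, with an 18 mm high strip along its far edge. Origin: centre of its underside, which lies on the board's top at z = 12 mm, so its flat top is at z = 15 mm. z is up.
- petri: Bystander: flat round dish with a pale filling, 60 mm across, 15 mm high, on the worktop to the right of the board; leave it where it lies. Origin: centre of its underside.
- red_pen: Bystander: red marker pen, 112 mm long, 14 mm thick, lying on the worktop beyond the board's left end; leave it where it lies. Origin: centre of its underside.
There are look-alikes about, which are no part of the job. Leave any green look-alike of the part that bears amber_large_mid alone. What is shaped like the part that bears clear_bottle_mid but turquoise is not meant.

How it is judged:
By the outcome, as a careful person would: the job done as asked, in the order asked, and still so for the second after the job is handed in, with the robot touching nothing.
It also fails if it takes over 110 s, if anything falls off the work surface, if the arm or the gripper's body presses on something with over 40 N, if the wrist force passes 120 N, or if a joint passes its speed limit or range.

### The arm

A 6-joint arm with a two-finger parallel gripper is mounted at the origin on a cart in front of the work surface, level with it; the furniture and walls round the work are solid. World frame = base frame: x ahead of the robot, y to its left, z up, the work surface at z = 0. Lengths are in mm, angles in rad, forces in N, time in s.
With the tool pointing down it reaches from about 300 to 775 mm from the base axis. Payload 14.6 kg.
Tool frame: the origin (TCP) lies midway between the tips of the shut fingers; the grasp point (between the pads) lies 19 mm behind it; z points along the fingers, y is the line along which they close (so a half turn about z gives the same grasp; the last joint's range is limited). The gripper opens to 94 mm and grips with 3 to 60 N. Pads are 16 mm wide; open, the fingers measure 119 mm over their backs; the gripper's body (75 mm by 177 mm) begins 78 mm behind the grasp point.
Start: joints at [-1.178, 0.3, 1.521, -0, 1.321, -0.067], TCP at [244.065, -492.871, 205.446] pointing down, gripper open.
Joint ranges: [-3.03, 3.03], [-0.79, 2.21], [0.23, 2.52], [-1.04, 4.18], [0, 3.07], [-2.55, 2.55]. Speed limits (rad/s): [2.22, 2.22, 2.57, 3.14, 3.14, 3.14].

### API

Orientations are given as a rotation vector (axis times angle).
In Python, from bench import observe, vision, workorder gives the robot as it stands.
- The arm moves only by the tool move_arm, never from a script. Its argument "steps" is a list that holds one entry, the list of rows, each a list of 7 numbers: the shift along the tool's x, y, z in mm, then the turn, a rotation vector about the tool's x, y, z in rad, then the finger opening in mm, from 0 to 94. A call has 1 to 10 rows; each row shifts and turns the commanded pose from where the row before left it, along the tool's axes as they then stand; what a row does not reach is not made up. A row lasts 1/8 s, in which the tool goes at most 62.5 mm and 10.7 degrees, less where a joint would pass 70% of its speed; a pose out of reach is approached as far as the arm can. A call with a gripper value outside its range is refused whole. The fingers move at their own pace and stop on an object; the grip force is fixed at half the most. Time passes only in rows, so rows that do not move let the fingers close. It gives the time, the measured TCP pose, the force, the opening and the grip force at its end, in the units of the state.
- observe(): the state, without advancing time (a new reading comes with each control period).
- vision.snapshot(name): name is "scene" or "side" or "wrist"; returns the picture (420x560x3 uint8, blue, green, red); there is no depth.
- vision.get_calibration(name): a dict with "fovy" (degrees; the focal length in pixels is half the picture's height over the tangent of half this angle, whatever the lens; pixels are square), "cx", "cy" (the principal point, pixels), "T" (4x4, takes a point from camera to world coordinates); the wrist camera has in their place "tool_from_camera" (4x4, takes a point from camera to tool coordinates, whose origin is the TCP and whose axes are the flange's). Camera axes: x right, y up, looking along -z (the intrinsics and any distortion apply to the point x, -y, -z); pixel columns grow to the right and rows downward; lengths in mm; the calibration is good to about 2 mm. A picture is of the moment at which its call begins: read the wrist's pose just before it. get_calibration takes no time and is no camera call.
- workorder.finish_job(): hands the job in; it is judged then, once.
The state is a dict: "t": time; "qpos": joint angles; "qvel": joint speeds; "joint_efforts": joint torques, N m; "eef_pos": TCP position; "tool_rot": TCP orientation; "wrist_force": force on the tool from outside, world axes, zero at the start; "moment": the same for the moment, N m; "grip_width": finger opening in mm; "grip_force": force on a finger pad.
Only numpy, scipy, OpenCV 4.12 (cv2) and the standard library are available. Lean on these libraries where they do the work, as an engineer would, in place of code of your own. Each camera call takes 0.05 s, during which the arm holds its last target. There are 200 camera calls.

## Working session

There is one attempt and no reset: what is moved stays moved. The work goes in short steps, Python scripts to look and compute and a tool call to move; the robot and the scene stay as the last step left them, time stands still between calls to the robot, and variables do not carry over. Pictures are saved under pics/ and viewed, at most 14 in all, crops included, and the job is handed in when it is done.

Besides the shell and the picture viewer there is one more tool, called after "Emit:" as a command line: name --argument value ..., lists and objects as JSON in quotes. move_arm: Moves the arm, as the interface text tells. Its arguments: {"type":"object","properties":{"steps":{"type":"array","items":{"type":"array","items":{"type":"array","items":{"type":"number"}}}}},"required":["steps"]}

```bash
mkdir -p pics; ls; python3 - <<'E'
from bench import observe, vision
import cv2
s=observe();print(s['t'],s['eef_pos'],s['tool_rot'],s['grip_width'])
for n in("scene","side","wrist"):
    im=vision.snapshot(n);cv2.imwrite(f"pics/{n}0.png",im);c=vision.get_calibration(n);print(n,c)
E
```

```text
pics
0.0 [ 243.95453066 -492.64780681  204.88872841] [-3.05785565e+00 -7.15626716e-01  3.54624353e-04] 93.78438243265812
scene {'fovy': 44.02547052154423, 'cx': 278.7330606805262, 'cy': 210.77536159846147, 'T': array([[ 7.19671637e-01,  2.88572922e-01, -6.31504873e-01,
        -1.49356357e+02],
       [-6.94308577e-01,  3.02891516e-01, -6.52834076e-01,
        -5.83752344e+02],
       [ 2.88723113e-03,  9.08285417e-01,  4.18341088e-01,
         5.22989678e+02],
       [ 0.00000000e+00,  0.00000000e+00,  0.00000000e+00,
         1.00000000e+00]])}
side {'fovy': 48.20811858993465, 'cx': 279.3277265868119, 'cy': 210.9654936703535, 'T': array([[-8.11801839e-01,  2.33573364e-01, -5.35183388e-01,
        -3.67338658e+01],
       [-5.83363377e-01, -3.64877563e-01,  7.25638708e-01,
         9.60232493e+02],
       [-2.57865369e-02,  9.01281226e-01,  4.32466423e-01,
         5.70454059e+02],
       [ 0.00000000e+00,  0.00000000e+00,  0.00000000e+00,
         1.00000000e+00]])}
wrist {'fovy': 62.86408632021694, 'cx': 281.3030339262665, 'cy': 211.22427350076947, 'tool_from_camera': array([[ 8.30924005e-04,  9.59902326e-01,  2.80333433e-01,
         8.20917264e+01],
       [ 9.99999482e-01, -6.32919465e-04, -7.96846476e-04,
         1.02562658e+00],
       [-5.87466299e-04,  2.80333950e-01, -9.59902355e-01,
        -1.80136949e+02],
       [ 0.00000000e+00,  0.00000000e+00,  0.00000000e+00,
         1.00000000e+00]])}
```

View pics/scene0.png

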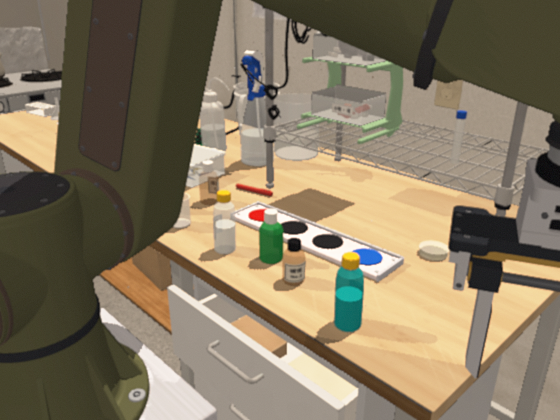

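View pics/side0.png

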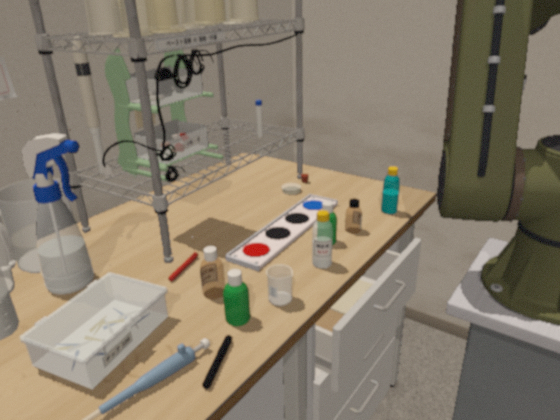

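Candidates in side view: the large amber bottle is at (211,272) with a white cap. Its look-alikes are green with white caps at (236,300) and (330,228). The clear bottle with a yellow cap is at (322,240), and the turquoise one at (391,192) is a look-alike. The small amber bottle is at (354,217), the beaker at (280,285), and the pads run from red (256,250) to blue (313,206). In the scene view the clear bottle is at (225,225), the small amber at (293,262), and the arm hides the large amber and the beaker.

```bash
cat > h.py <<'E'
import numpy as np, cv2
from bench import observe, vision
from scipy.spatial.transform import Rotation as R
def cam(n):
    c=vision.get_calibration(n)
    if n=='wrist':
        s=observe();T=np.eye(4);T[:3,:3]=R.from_rotvec(s['tool_rot']).as_matrix();T[:3,3]=s['eef_pos']
        T=T@c['tool_from_camera']
    else: T=c['T']
    return 210/np.tan(np.radians(c['fovy']/2)),c['cx'],c['cy'],T
def cast(C,u,v,z):
    f,cx,cy,T=C
    d=T[:3,:3]@np.array([(u-cx)/f,-(v-cy)/f,-1]);o=T[:3,3]
    return (o+d*(z-o[2])/d[2])
def proj(C,p):
    f,cx,cy,T=C
    q=T[:3,:3].T@(np.array(p)-T[:3,3]);return np.array([cx-f*q[0]/q[2],cy+f*q[1]/q[2]])
def blobs(im,lo,hi,amin=25,roi=None):
    h=cv2.cvtColor(im,cv2.COLOR_BGR2HSV);m=cv2.inRange(h,lo,hi)
    n,l,s,c=cv2.connectedComponentsWithStats(m)
    return [(c[i].round(1),s[i].tolist()) for i in range(1,n) if s[i][4]>=amin]
E
python3 - <<'E'
from h import *
for n in('scene','side'):
    im=cv2.imread(f'pics/{n}0.png');C=cam(n)
    roi=(160,150,290,200) if n=='scene' else (160,140,260,200)
    x,y,w,h=roi; k=np.zeros_like(im);k[y:y+h,x:x+w]=im[y:y+h,x:x+w]
    for nm,lo,hi,z in(('red',(0,200,120),(6,255,255),15),('red2',(174,200,120),(180,255,255),15),('blue',(105,180,120),(125,255,255),15),('black',(0,0,1),(180,255,55),15),('yellow',(20,180,150),(30,255,255),122)):
        for c,s in blobs(k,lo,hi): print(n,nm,c,s,cast(C,*c,z).round(1))
im=cv2.imread('pics/side0.png')
cv2.imwrite('pics/c1.png',cv2.resize(im[175:335,180:420],None,fx=3.3,fy=3.3,interpolation=cv2.INTER_CUBIC)[:600,:800])
E
```

```text
scene red [248.6 188.4] [241, 186, 15, 5, 25] [657.  361.8  15. ]
scene red [256.9 214.8] [250, 210, 14, 11, 112] [565.8 227.7  15. ]
scene blue [368.9 256.4] [356, 250, 26, 14, 266] [597.  -67.5  15. ]
scene black [177.8 194.8] [160, 150, 31, 85, 365] [501.  451.9  15. ]
scene black [293.8 227.5] [282, 222, 25, 12, 223] [580.7 123.4  15. ]
scene black [327.3 241.4] [314, 236, 28, 12, 280] [585.   30.3  15. ]
scene black [293.9 244.5] [288, 239, 13, 12, 128] [525.3  68.7  15. ]
scene yellow [222.9 195.9] [217, 191, 13, 11, 133] [425. 168. 122.]
scene yellow [350.2 260.6] [342, 253, 17, 16, 230] [ 408.7 -164.4  122. ]
side red [255.5 249.4] [244, 244, 24, 12, 204] [576.3 227.5  15. ]
side blue [312.7 204.7] [304, 202, 17, 6, 86] [595.4 -55.2  15. ]
side black [165.5 153.1] [160, 143, 14, 17, 75] [1304.5 -148.8   15. ]
side black [171.1 173.6] [166, 166, 12, 15, 97] [1123.4  -10.8   15. ]
side black [353.9 203.1] [351, 200, 7, 7, 48] [ 503.8 -126.3   15. ]
side black [296.7 218. ] [287, 214, 21, 9, 123] [586.7  38.4  15. ]
side black [277.4 232.8] [267, 229, 22, 9, 155] [581.2 133.1  15. ]
side yellow [392.4 170.4] [389, 167, 8, 8, 50] [ 410.5 -155.6  122. ]
side yellow [322.3 215.6] [318, 211, 11, 10, 83] [426.7 176.5 122. ]
```

View pics/c1.png

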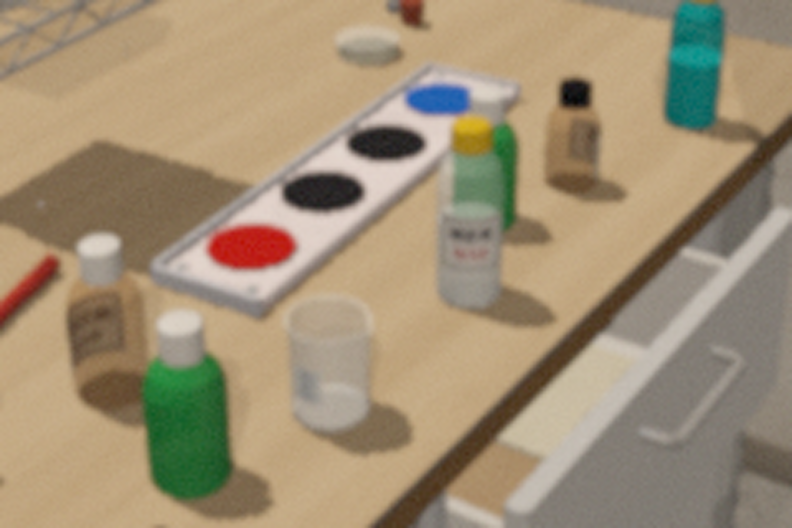

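```bash
python3 - <<'E'
from h import *
A=cam('scene');B=cam('side')
k=lambda x,y:(180+x/3.3,175+y/3.3)
print('small cap',cast(A,293.9,244.5,78),cast(B,353.9,203.1,78))
print('clear cap z118',cast(A,222.9,195.9,121),cast(B,322.3,215.6,121))
for n,p,z in(('beaker base',(330,403),0),('beaker rim',(330,314),68),('large cap',(99,260),96),('large base',(112,380),0),('green cap',(180,338),96),('green base',(190,470),0),('green2 cap',(489,105),96),('pen',(30,285),10),('dish',(367,45),8)):print(n,cast(B,*k(*p),z).round(0))
print('green2 cap scene',cast(A,271,216,96).round(0))
E
```

```text
small cap [441.61264981 -12.2594262   78.        ] [442.47106534  -3.07789406  78.        ]
clear cap z118 [426.44836456 169.91401715 121.        ] [427.73964272 174.77844318 121.        ]
beaker base [432. 331.   0.]
beaker rim [427. 334.  68.]
large cap [552. 397.  96.]
large base [561. 388.   0.]
green cap [456. 434.  96.]
green base [462. 429.   0.]
green2 cap [466.  83.  96.]
pen [675. 346.  10.]
dish [ 721. -132.    8.]
green2 cap scene [468.  76.  96.]
```

Emit:
move_arm --steps '[[[0, 0, 0, 0, 0, 0.153, 94], [0, 0, 0, 0, 0, 0.153, 94], [0, 0, 0, 0, 0, 0.153, 94], [25, -55, 0, 0, 0, 0, 94], [25, -55, 0, 0, 0, 0, 94], [25, -55, 0, 0, 0, 0, 94], [25, -55, 0, 0, 0, 0, 94], [25, -55, 0, 0, 0, 0, 94], [25, -55, 0, 0, 0, 0, 94], [25, -55, 0, 0, 0, 0, 94]]]'

```text
t: 1.4
eef_pos: [419.2, -105.8, 205.6]
tool_rot: [3.141, 0.001, 0.001]
wrist_force: [0.5, -1.1, -0.4]
grip_width: 94.0
grip_force: 0.0
```

Emit:
move_arm --steps '[[[13, -50, 0, 0, 0, 0, 94], [10, -50, 0, 0, 0, 0, 94], [0, 0, 0, 0, 0, 0, 94], [0, 0, 0, 0, 0, 0, 94]]]'

```text
t: 1.9
eef_pos: [441.5, -8.0, 205.3]
tool_rot: [3.141, 0.002, -0.001]
wrist_force: [0.2, -0.1, -1.4]
grip_width: 94.3
grip_force: 0.0
```

```bash
python3 - <<'E'
from h import *
s=observe();C=cam('wrist');print(s['eef_pos'],s['tool_rot'],C[3][:3,3])
im=vision.snapshot('wrist');cv2.imwrite('pics/w1.png',im)
print(proj(C,(442,-8,85)),proj(C,(442,-8,0)),proj(C,(586,34,15)))
E
```

```text
[441.52123141  -8.03659235 205.3025842 ] [ 3.14144685e+00  1.86263311e-03 -6.02553893e-04] [524.12332211  -8.77432223 385.4071789 ]
[280.07205841 205.23232472] [280.28418447 185.63121843] [237.7441281   45.22625274]
```

View pics/w1.png

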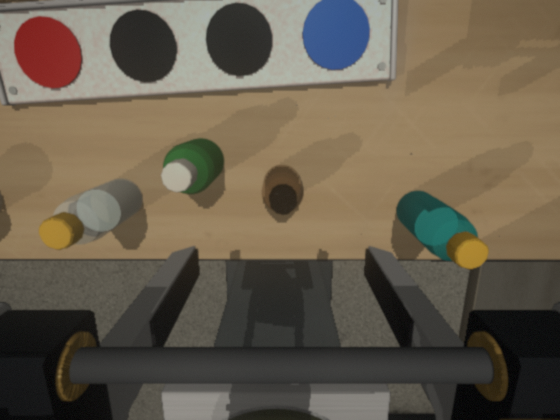

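The wrist view shows the amber cap at (283,198), the green look-alike at (193,166), the clear bottle's yellow cap at (60,230), and the pads: red (48,52), black (143,46) and (240,40), blue (336,33).

```bash
cat >> h.py <<'E'
def pads(im,C):
    k=im.copy();k[150:]=255
    out={}
    for nm,lo,hi in(('red',(0,150,60),(10,255,255)),('red2',(170,150,60),(180,255,255)),('blue',(100,130,60),(125,255,255)),('black',(0,0,0),(180,255,50))):
        for c,s in blobs(k,lo,hi,1200):
            out[nm+str(int(c[0]))]=(c,s,cast(C,*c,15).round(1))
    return out
E
python3 - <<'E'
from h import *
C=cam('wrist');im=cv2.imread('pics/w1.png')
for k,v in pads(im,C).items():print(k,*v)
h=blobs(im[150:240,250:320],(0,0,0),(180,255,45),60)
for c,s in h:print(c+[250,150],s,cast(C,*(c+[250,150]),85))
for c,s in blobs(im,(18,150,100),(32,255,255),60):print('y',c,s,cast(C,*c,127))
E
```

```text
red47 [47.4 51.9] [15, 17, 66, 71, 3585] [579.8 221.8  15. ]
blue335 [335.7  32.9] [304, 0, 65, 69, 3601] [597.1 -62.5  15. ]
black238 [238.5  39.1] [207, 4, 64, 71, 3381] [591.5  32.5  15. ]
black142 [142.7  45.2] [111, 11, 65, 70, 3474] [586.  126.9  15. ]
[283.1 190.4] [20, 36, 25, 12, 107] [455.74522764 -11.14274338  85.        ]
y [ 56.4 231.6] [39, 213, 35, 36, 895] [431.5349802  169.74559585 127.        ]
y [470.2 251.6] [454, 233, 34, 36, 886] [ 414.56513841 -162.88704565  127.        ]
```

Emit:
move_arm --steps '[[[40, -10, 0, 0, 0, -0.157, 94], [0, 0, 0, 0, 0, -0.157, 94], [0, 0, 0, 0, 0, -0.157, 94], [0, 0, 0, 0, 0, -0.157, 94], [0, 0, 0, 0, 0, -0.157, 94], [0, 0, 0, 0, 0, -0.157, 94], [0, 0, 0, 0, 0, -0.157, 94], [0, 0, 0, 0, 0, -0.157, 94], [0, 0, 0, 0, 0, -0.157, 94], [0, 0, 0, 0, 0, -0.157, 94]]]'

```text
t: 3.2
eef_pos: [481.5, 0.9, 205.4]
tool_rot: [-2.218, -2.225, 0.0]
wrist_force: [-0.8, -0.9, 0.4]
grip_width: 94.0
grip_force: 0.0
```

Emit:
move_arm --steps '[[[0, 30, 0, 0, 0, 0, 94], [0, 0, 0, 0, 0, 0, 94], [0, 0, 0, 0, 0, 0, 94]]]'

```text
t: 3.58
eef_pos: [511.1, 1.5, 205.2]
tool_rot: [-2.223, -2.22, 0.001]
wrist_force: [0.4, 0.7, -0.6]
grip_width: 93.8
grip_force: 0.0
```

```bash
python3 - <<'E'
from h import *
s=observe();C=cam('wrist');print(s['eef_pos'],s['tool_rot'])
im=vision.snapshot('wrist');cv2.imwrite('pics/w2.png',im)
for p in((591.5,32.5,15),(586,127,15),(597,-62.5,15)):
    uv=proj(C,p);k=im.copy()
    m=cv2.inRange(cv2.cvtColor(k,cv2.COLOR_BGR2HSV),(0,0,0),(180,255,50));
    print(p,uv)
for nm,lo,hi in(('red',(0,150,60),(10,255,255)),('blue',(100,130,60),(125,255,255)),('black',(0,0,0),(180,255,50))):
    for c,st in blobs(im,lo,hi,1000): print(nm,c,st,cast(C,*c,15).round(1))
E
```

```text
[511.1214237    1.46838856 205.21859798] [-2.22269419e+00 -2.21956074e+00  8.11030429e-04]
(591.5, 32.5, 15) [355.40983838 159.10114242]
(586, 127, 15) [355.58190869  64.19396037]
(597, -62.5, 15) [355.23486423 241.68750696]
black [354.8  62.5] [324, 29, 62, 68, 3251] [585.1 128.6  15. ]
black [ 51.7 153.7] [0, 78, 142, 177, 14226] [266.   38.4  15. ]
black [346.2 156.3] [326, 129, 41, 58, 1659] [581.4  35.5  15. ]
black [256.2 359.1] [0, 250, 560, 170, 32358] [ 479.4 -223.8   15. ]
```

View pics/w2.png

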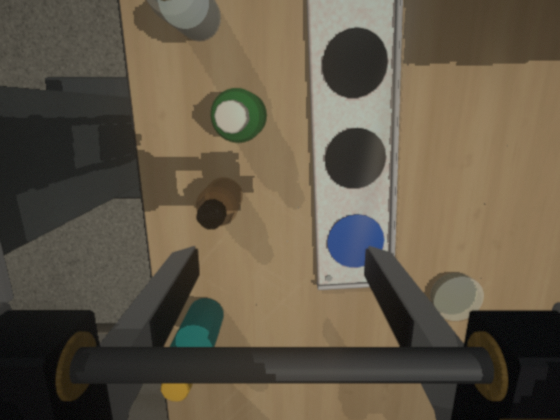

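The second view agrees with the first, with pad A at (585,127). It shows the amber cap at (211,214), green at (238,115) and the blue pad at (356,241).

```bash
python3 - <<'E'
from h import *
C=cam('wrist')
print(cast(C,211,214,85))
C1=list(C);T=np.eye(4);T[:3,:3]=np.diag([1,-1,-1.]);T[:3,3]=[441.5,-8,205.3];C1[3]=T@vision.get_calibration('wrist')['tool_from_camera']
print(cast(C1,283,199,85),cast(C1,57,231,129))
a=cv2.imread('pics/w1.png')[140:260,30:330];a2=cv2.imread('pics/w2.png')[150:250,170:290]
cv2.imwrite('pics/c2.png',np.vstack([cv2.resize(a,(780,312)),cv2.resize(a2,(336,280)).repeat(1,1) if 0 else cv2.copyMakeBorder(cv2.resize(a2,(336,280)),0,0,0,444,cv2.BORDER_CONSTANT)]))
E
```

```text
[447.54910446  -7.8130232   85.        ]
[446.13702279 -10.29990744  85.        ] [431.1133752  168.59849755 129.        ]
```

View pics/c2.png

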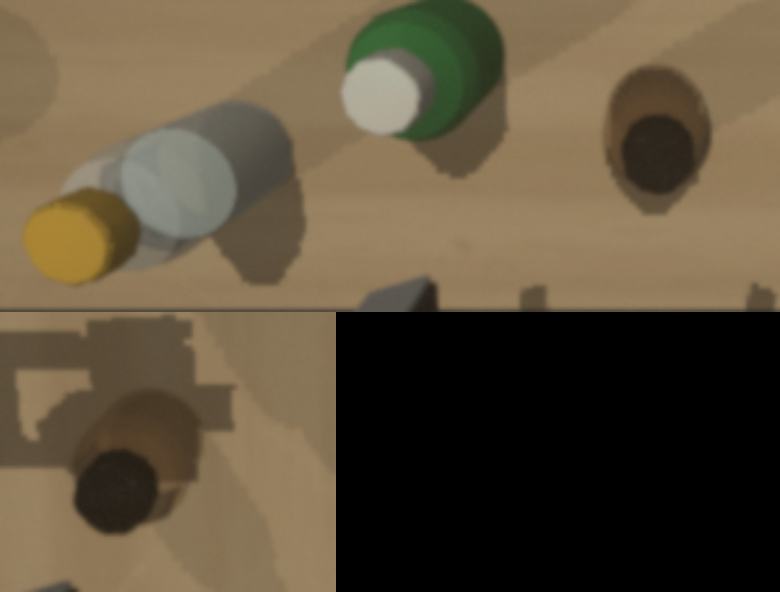

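Emit:
move_arm --steps '[[[-5, -32, 0, 0, 0, 0, 94], [-5, -32, 0, 0, 0, 0, 94], [0, 0, 50, 0, 0, 0, 94], [0, 0, 50, 0, 0, 0, 94], [0, 0, 50, 0, 0, 0, 94], [0, 0, 30, 0, 0, 0, 94], [0, 0, 0, 0, 0, 0, 94], [0, 0, 0, 0, 0, 0, 38], [0, 0, 0, 0, 0, 0, 38], [0, 0, 0, 0, 0, 0, 38]]]'

```text
t: 4.88
eef_pos: [448.1, -7.7, 26.3]
tool_rot: [2.22, 2.221, 0.002]
wrist_force: [0.3, 1.5, 0.1]
grip_width: 67.2
grip_force: 0.0
```

Emit:
move_arm --steps '[[[0, 0, 0, 0, 0, 0, 36], [0, 0, 0, 0, 0, 0, 36], [0, 0, 0, 0, 0, 0, 36]]]'

```text
t: 5.25
eef_pos: [447.6, -7.6, 25.5]
tool_rot: [-2.221, -2.221, 0.0]
wrist_force: [-0.9, -1.1, 2.1]
grip_width: 40.6
grip_force: 30.0
```

Emit:
move_arm --steps '[[[0, 0, -60, 0, 0, 0, 36], [0, 0, -60, 0, 0, 0, 36], [27, 28, 0, 0, 0, 0, 36], [41, 42, 0, 0, 0, 0, 36], [41, 42, 0, 0, 0, 0, 36], [27, 26, 0, 0, 0, 0, 36], [0, 0, 0, 0, 0, 0, 36], [0, 0, 50, 0, 0, 0, 36], [0, 0, 40, 0, 0, 0, 36], [0, 0, 0, 0, 0, 0, 36]]]'

```text
t: 6.5
eef_pos: [583.6, 127.4, 53.0]
tool_rot: [-2.22, -2.219, 0.007]
wrist_force: [0.5, 0.3, -1.6]
grip_width: 41.0
grip_force: 30.0
```

Emit:
move_arm --steps '[[[0, 0, 8, 0, 0, 0, 36], [0, 0, 6, 0, 0, 0, 36], [0, 0, 0, 0, 0, 0, 36], [0, 0, 0, 0, 0, 0, 36]]]'

```text
t: 7.0
eef_pos: [585.9, 128.4, 42.0]
tool_rot: [2.221, 2.221, 0.001]
wrist_force: [-0.0, -0.4, -0.9]
grip_width: 40.6
grip_force: 30.0
```

Emit:
move_arm --steps '[[[0, 0, 1.5, 0, 0, 0, 36], [0, 0, 0, 0, 0, 0, 36], [0, 0, 0, 0, 0, 0, 75], [0, 0, 0, 0, 0, 0, 75], [0, 0, 0, 0, 0, 0, 75], [0, 0, 0, 0, 0, 0, 75], [0, 0, -20, 0, 0, 0, 75], [0, 0, -50, 0, 0, 0, 75], [0, 0, -50, 0, 0, 0, 75], [0, 0, -50, 0, 0, 0, 75]]]'

```text
t: 8.25
eef_pos: [585.5, 128.3, 213.3]
tool_rot: [2.221, 2.221, 0.002]
wrist_force: [0.1, 0.1, 0.2]
grip_width: 75.1
grip_force: 0.0
```

Emit:
move_arm --steps '[[[40, -50, 0, 0, 0, 0, 94], [40, -50, 0, 0, 0, 0, 94], [40, -20, 0, 0, 0, 0, 94], [0, 0, 0, 0, 0, 0, 94], [0, 0, 0, 0, 0, 0, 94]]]'

```text
t: 8.88
eef_pos: [468.3, 246.2, 210.9]
tool_rot: [2.221, 2.221, 0.001]
wrist_force: [0.1, 0.2, -0.3]
grip_width: 93.8
grip_force: 0.0
```

```bash
python3 - <<'E'
from h import *
s=observe();C=cam('wrist');print(s['eef_pos'],s['tool_rot'])
im=vision.snapshot('wrist');cv2.imwrite('pics/w3.png',im)
for c,st in blobs(im,(18,150,100),(32,255,255),60):print('y',c,st,cast(C,*c,127))
for p in((585,127.3,100),(580,222,15),(430,328,68),(430,328,0),(555,390,105)):print(p,proj(C,p))
E
```

```text
[468.33489074 246.15746232 210.88761314] [2.22080616e+00 2.22130348e+00 1.49350521e-03]
y [237.5 297.4] [222, 280, 31, 34, 778] [431.42087083 172.40906988 127.        ]
(585, 127.3, 100) [399.69370139 324.0846193 ]
(580, 222, 15) [378.60505405 207.26339061]
(430, 328, 68) [237.84026867 109.77993857]
(430, 328, 0) [245.31076016 109.94817808]
(555, 390, 105) [396.16614227  23.426226  ]
```

View pics/w3.png

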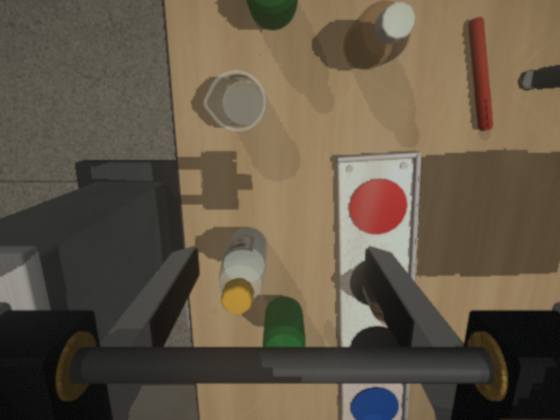

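The beaker's rim is centred at about (237,100) with the spout to the left, the large amber bottle's white cap is at (396,21), and the clear bottle's cap top is at (237,298). The pen is at (481,75) and the red pad at (378,206).

```bash
python3 - <<'E'
from h import *
C=cam('wrist');im=cv2.imread('pics/w3.png')
print('beaker',cast(C,238,100,68),cast(C,243,103,2));print('large',cast(C,396,21,105));print('red',cast(C,378.5,206,15));print('clear',cast(C,237.3,299,129))
a=im[0:150,180:440];cv2.imwrite('pics/c3.png',cv2.resize(a,(780,450)))
E
```

```text
beaker [430.67136634 336.0445048   68.        ] [428.11600685 334.83912416   2.        ]
large [554.86952753 391.10983661 105.        ]
red [579.74587521 223.12227551  15.        ]
clear [431.61230993 171.8809107  129.        ]
```

View pics/c3.png

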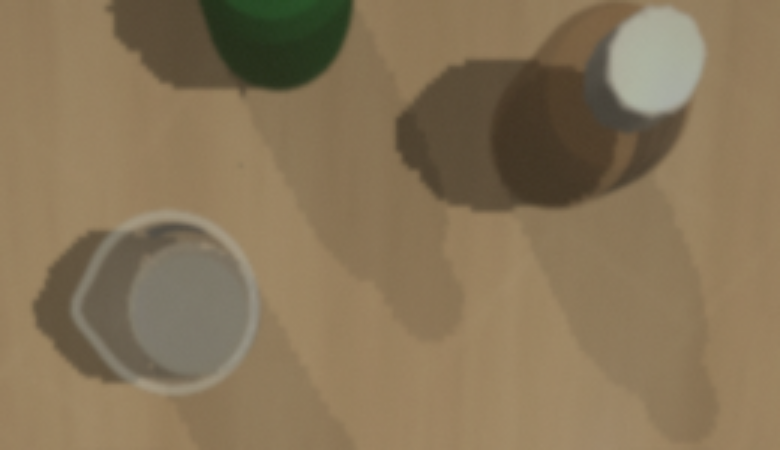

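Emit:
move_arm --steps '[[[-38, -18, 0, 0, 0, 0, 94], [-38, -19, 0, 0, 0, 0, 94], [0, 0, 0, 0, 0, 0, 94], [0, 0, 45, 0, 0, 0, 94], [0, 0, 45, 0, 0, 0, 94], [0, 0, 45, 0, 0, 0, 94], [0, 0, 31, 0, 0, 0, 94], [0, 0, 0, 0, 0, 0, 94], [0, 0, 0, 0, 0, 0, 40], [0, 0, 0, 0, 0, 0, 40]]]'

```text
t: 10.18
eef_pos: [431.9, 170.6, 45.3]
tool_rot: [2.221, 2.221, 0.003]
wrist_force: [-0.7, -0.5, 0.0]
grip_width: 77.3
grip_force: 0.0
```

Emit:
move_arm --steps '[[[0, 0, 0, 0, 0, 0, 40], [0, 0, 0, 0, 0, 0, 40], [0, 0, 0, 0, 0, 0, 40], [0, 0, 0, 0, 0, 0, 40]]]'

```text
t: 10.68
eef_pos: [431.1, 170.4, 44.0]
tool_rot: [-2.221, -2.221, -0.0]
wrist_force: [-1.4, 0.6, 1.9]
grip_width: 44.9
grip_force: 29.7
```

Emit:
move_arm --steps '[[[0, 0, -60, 0, 0, 0, 40], [0, 0, -70, 0, 0, 0, 40], [-25, 18, 0, 0, 0, 0, 40], [-46, 33, 0, 0, 0, 0, 40], [-46, 33, 0, 0, 0, 0, 40], [-46, 33, 0, 0, 0, 0, 40], [-46, 33, 0, 0, 0, 0, 40], [-23.5, 15.3, 0, 0, 0, 0, 40], [0, 0, 0, 0, 0, 0, 40], [0, 0, 0, 0, 0, 0, 40]]]'

```text
t: 11.92
eef_pos: [595.9, -61.4, 166.2]
tool_rot: [-2.221, -2.221, 0.0]
wrist_force: [-0.3, -0.4, -0.7]
grip_width: 44.4
grip_force: 29.8
```

Emit:
move_arm --steps '[[[0, 0, 50, 0, 0, 0, 40], [0, 0, 50, 0, 0, 0, 40], [0, 0, 10, 0, 0, 0, 40], [0, 0, 4, 0, 0, 0, 40], [0, 0, 0, 0, 0, 0, 40], [0, 0, 0, 0, 0, 0, 40]]]'

```text
t: 12.68
eef_pos: [595.2, -61.1, 55.7]
tool_rot: [-2.219, -2.222, 0.002]
wrist_force: [-20.5, 0.5, 31.0]
grip_width: 44.7
grip_force: 30.2
```

Emit:
move_arm --steps '[[[0, 0, -4, 0, 0, 0, 40], [0, 0, 0, 0, 0, 0, 40], [0, 0, 0, 0, 0, 0, 40]]]'

```text
t: 13.05
eef_pos: [596.2, -61.7, 56.3]
tool_rot: [-2.221, -2.222, 0.0]
wrist_force: [0.9, 0.3, -0.7]
grip_width: 44.1
grip_force: 29.9
```

Emit:
move_arm --steps '[[[0, 0, 0.5, 0, 0, 0, 40], [0, 0, 0, 0, 0, 0, 75], [0, 0, 0, 0, 0, 0, 75], [0, 0, 0, 0, 0, 0, 75], [0, 0, 0, 0, 0, 0, 75], [0, 0, -20, 0, 0, 0, 75], [0, 0, -50, 0, 0, 0, 75], [0, 0, -50, 0, 0, 0, 75], [0, 0, -50, 0, 0, 0, 75], [0, 0, 0, 0, 0, 0, 75]]]'

```text
t: 14.3
eef_pos: [597.6, -62.3, 230.1]
tool_rot: [2.217, 2.217, 0.006]
wrist_force: [1.0, 0.4, 0.3]
grip_width: 75.1
grip_force: 0.0
```

Emit:
move_arm --steps '[[[30, -4, 0, 0, 0, 0, 94], [50, -5, 0, 0, 0, 0, 94], [50, -5, 0, 0, 0, 0, 94], [50, -5, 0, 0, 0, 0, 94], [50, -5, 0, 0, 0, 0, 94], [50, -5, 0, 0, 0, 0, 94], [50, -5, 0, 0, 0, 0, 94], [50, -4, 0, 0, 0, 0, 94], [40, -3, 0, 0, 0, 0, 94], [20, 0, 0, 0, 0, 0, 94]]]'

```text
t: 15.55
eef_pos: [554.5, 379.8, 224.3]
tool_rot: [-2.219, -2.223, 0.003]
wrist_force: [-0.5, -0.5, 0.3]
grip_width: 93.8
grip_force: 0.0
```

Emit:
move_arm --steps '[[[0, 0, 0, 0, 0, 0, 94], [0, 0, 0, 0, 0, 0, 94]]]'

```text
t: 15.8
eef_pos: [555.5, 377.0, 225.3]
tool_rot: [-2.222, -2.221, 0.001]
wrist_force: [-0.6, 0.0, 0.3]
grip_width: 93.7
grip_force: 0.0
```

```bash
python3 - <<'E'
from h import *
s=observe();C=cam('wrist');print(s['eef_pos'],s['tool_rot'],s['qpos'])
im=vision.snapshot('wrist');cv2.imwrite('pics/w4.png',im)
for c,st in blobs(im,(0,0,130),(180,60,255),150):print(c,st,cast(C,*c,105))
E
```

```text
[555.46027586 376.98560254 225.33224945] [-2.22199732e+00 -2.22079784e+00  1.44156040e-03] [ 5.41798297e-01  5.69732660e-01  1.09439791e+00 -1.62000277e-04
  1.47836764e+00  5.42353293e-01]
[354.6  28.8] [291, 0, 140, 69, 7006] [613.89077008 519.94581694 105.        ]
[451.1  19.6] [438, 0, 18, 40, 230] [689.05080962 526.45884014 105.        ]
[170.  144.8] [156, 131, 28, 28, 636] [460.15386608 429.71148054 105.        ]
[282.4 185.5] [269, 174, 27, 27, 499] [557.12302693 393.95457306 105.        ]
[297.  301.6] [262, 258, 73, 89, 3591] [571.67738136 277.06367749 105.        ]
[280.7 398.9] [273, 384, 19, 36, 475] [555.5592296  157.83023597 105.        ]
[327.1 398.7] [322, 384, 10, 36, 238] [605.89336329 158.12693437 105.        ]
```

View pics/w4.png

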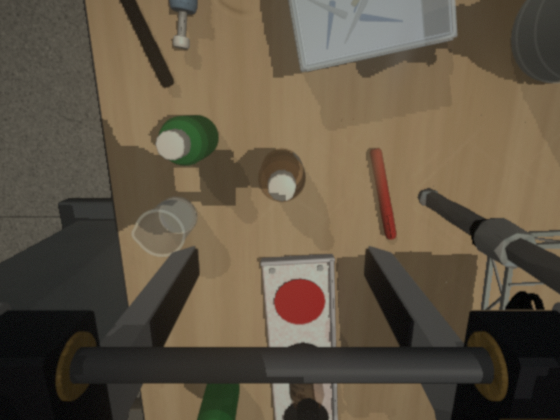

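The large amber's white cap is at (282,187), clear of the pen at (384,193), and the green look-alike is at (174,145).

Emit:
move_arm --steps '[[[14, 1, 0, 0, 0, 0, 94], [0, 0, 50, 0, 0, 0, 94], [0, 0, 50, 0, 0, 0, 94], [0, 0, 50, 0, 0, 0, 94], [0, 0, 43, 0, 0, 0, 94], [0, 0, 0, 0, 0, 0, 94], [0, 0, 0, 0, 0, 0, 42], [0, 0, 0, 0, 0, 0, 42], [0, 0, 0, 0, 0, 0, 42], [0, 0, 0, 0, 0, 0, 42]]]'

```text
t: 17.1
eef_pos: [556.6, 392.0, 33.6]
tool_rot: [2.221, 2.221, 0.001]
wrist_force: [-0.0, 0.2, -0.2]
grip_width: 57.4
grip_force: 0.0
```

Emit:
move_arm --steps '[[[0, 0, 0, 0, 0, 0, 42], [0, 0, 0, 0, 0, 0, 42]]]'

```text
t: 17.35
eef_pos: [556.4, 392.0, 33.2]
tool_rot: [-2.221, -2.221, -0.0]
wrist_force: [-0.2, -0.8, 3.1]
grip_width: 46.7
grip_force: 30.0
```

Emit:
move_arm --steps '[[[0, 0, -60, 0, 0, 0, 42], [0, 0, -60, 0, 0, 0, 42], [-30, 4.3, 0, 0, 0, 0, 42], [-50, 4.3, 0, 0, 0, 0, 42], [-50, 4.3, 0, 0, 0, 0, 42], [-50, 4.3, 0, 0, 0, 0, 42], [-50, 4.3, 0, 0, 0, 0, 42], [-50, 4.3, 0, 0, 0, 0, 42], [-50, 4.3, 0, 0, 0, 0, 42], [-28.5, 4.3, 0, 0, 0, 0, 42]]]'

```text
t: 18.6
eef_pos: [590.6, 31.1, 152.8]
tool_rot: [-2.223, -2.22, 0.001]
wrist_force: [0.3, 1.2, -0.8]
grip_width: 46.9
grip_force: 30.0
```

Emit:
move_arm --steps '[[[0, 0, 0, 0, 0, 0, 42], [0, 0, 45, 0, 0, 0, 42], [0, 0, 45, 0, 0, 0, 42], [0, 0, 0, 0, 0, 0, 42], [0, 0, 0, 0, 0, 0, 42]]]'

```text
t: 19.23
eef_pos: [591.6, 34.0, 64.8]
tool_rot: [2.22, 2.221, 0.002]
wrist_force: [0.5, 0.3, -0.9]
grip_width: 47.3
grip_force: 30.0
```

Emit:
move_arm --steps '[[[-0.5, -0.5, 10, 0, 0, 0, 42], [0, 0, 4, 0, 0, 0, 42], [0, 0, 1.5, 0, 0, 0, 42], [0, 0, 0, 0, 0, 0, 42], [0, 0, 0, 0, 0, 0, 42]]]'

```text
t: 19.85
eef_pos: [590.3, 33.0, 48.1]
tool_rot: [2.221, 2.221, 0.0]
wrist_force: [-4.4, 0.2, 5.4]
grip_width: 47.3
grip_force: 30.0
```

Emit:
move_arm --steps '[[[0, 0, 0, 0, 0, 0, 75], [0, 0, 0, 0, 0, 0, 75], [0, 0, 0, 0, 0, 0, 75], [0, 0, 0, 0, 0, 0, 75], [0, 0, -20, 0, 0, 0, 75], [0, 0, -50, 0, 0, 0, 75], [0, 0, -50, 0, 0, 0, 75], [0, 0, -40, 0, 0, 0, 75], [25, -15, 0, 0, 0, 0, 75], [45, -25, 0, 0, 0, 0, 75]]]'

```text
t: 21.1
eef_pos: [550.1, 102.8, 207.6]
tool_rot: [2.223, 2.219, 0.001]
wrist_force: [-0.1, 0.1, -0.7]
grip_width: 75.2
grip_force: 0.0
```

Emit:
move_arm --steps '[[[50, -27, 0, 0, 0, 0, 94], [50, -27, 0, 0, 0, 0, 94], [50, -27, 0, 0, 0, 0, 94], [50, -25, 0, 0, 0, 0, 94], [31, -15, 0, 0, 0, 0, 94], [0, 0, 0, 0, 0, 0.157, 94], [0, 0, 0, 0, 0, 0.157, 94], [0, 0, 0, 0, 0, 0.157, 94], [0, 0, 0, 0, 0, 0.157, 94], [0, 0, 0, 0, 0, 0.157, 94]]]'

```text
t: 22.35
eef_pos: [429.3, 333.9, 207.4]
tool_rot: [-2.905, -1.195, -0.0]
wrist_force: [0.0, -1.0, -0.2]
grip_width: 94.0
grip_force: 0.0
```

Emit:
move_arm --steps '[[[0, 0, 0, 0, 0, 0.157, 94], [0, 0, 0, 0, 0, 0.157, 94], [0, 0, 0, 0, 0, 0.157, 94], [0, 0, 0, 0, 0, 0.157, 94], [0, 0, 0, 0, 0, 0.157, 94], [0, 0, 0, 0, 0, 0, 94], [0, 0, 0, 0, 0, 0, 94]]]'

```text
t: 23.22
eef_pos: [429.3, 333.9, 207.4]
tool_rot: [-3.142, -0.007, 0.0]
wrist_force: [-0.6, 0.0, 0.3]
grip_width: 94.1
grip_force: 0.0
```

```bash
python3 - <<'E'
from h import *
s=observe();C=cam('wrist');print(s['eef_pos'],s['tool_rot'],s['qpos'][5])
im=vision.snapshot('wrist');cv2.imwrite('pics/w5.png',im)
print(proj(C,(429.5,334.5,68)),proj(C,(429.5,334.5,2)))
E
```

```text
[429.25419683 333.89955287 207.4406045 ] [-3.14158430e+00 -6.74007986e-03  1.43905945e-05] 2.1602434341646473
[279.56127901 200.25504047] [279.81657365 185.86658127]
```

View pics/w5.png

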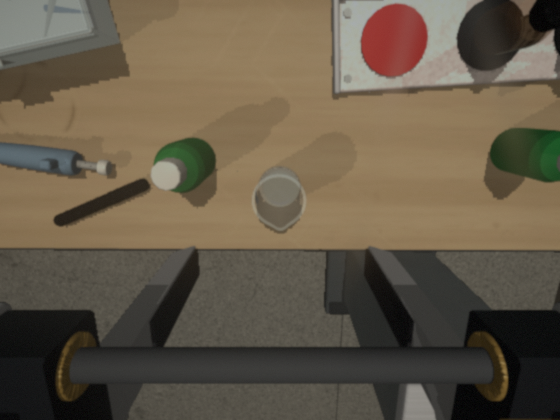

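The beaker is centred between the fingers: rim at about (279,196), base at (280,187), spout toward −x so clear of both fingers.

Emit:
move_arm --steps '[[[1.5, 0, 50, 0, 0, 0, 94], [0, 0, 50, 0, 0, 0, 94], [0, 0, 50, 0, 0, 0, 94], [0, 0, 33, 0, 0, 0, 94], [0, 0, 0, 0, 0, 0, 94], [0, 0, 0, 0, 0, 0, 47], [0, 0, 0, 0, 0, 0, 47], [0, 0, 0, 0, 0, 0, 47], [0, 0, 0, 0, 0, 0, 47], [0, 0, 0, 0, 0, 0, 47]]]'

```text
t: 24.52
eef_pos: [430.8, 334.0, 24.7]
tool_rot: [-3.141, -0.001, -0.0]
wrist_force: [-0.5, 0.2, 1.8]
grip_width: 51.4
grip_force: 30.0
```

Emit:
move_arm --steps '[[[0, 0, 0, 0, 0, 0, 47]]]'

```text
t: 24.65
eef_pos: [430.9, 334.0, 24.7]
tool_rot: [-3.141, -0.001, -0.0]
wrist_force: [-0.0, 0.9, 2.5]
grip_width: 51.7
grip_force: 30.0
```

Emit:
move_arm --steps '[[[0, 0, -50, 0, 0, 0, 47], [0, 0, -50, 0, 0, 0, 47], [25, 19, 0, 0, 0, 0, 47], [40, 30, 0, 0, 0, 0, 47], [40, 30, 0, 0, 0, 0, 47], [30, 22, 0, 0, 0, 0, 47], [13.8, 10.7, 0, 0, 0, 0, 47], [0, 0, 0, 0, 0, 0, 47], [0, 0, 40, 0, 0, 0, 47], [0, 0, 30, 0, 0, 0, 47]]]'

```text
t: 25.9
eef_pos: [578.2, 223.5, 53.3]
tool_rot: [3.142, 0.003, -0.001]
wrist_force: [-0.5, 0.4, -1.4]
grip_width: 51.1
grip_force: 30.0
```

Emit:
move_arm --steps '[[[0, 0, 0, 0, 0, 0, 47], [0, 0, 0, 0, 0, 0, 47]]]'

```text
t: 26.15
eef_pos: [579.8, 223.2, 56.0]
tool_rot: [-3.141, -0.003, -0.003]
wrist_force: [-1.3, -0.0, -0.2]
grip_width: 51.4
grip_force: 30.0
```

Down 15.5 mm more, then release. Opening to 72 mm keeps the fingers clear of the neighbouring bottle.

Emit:
move_arm --steps '[[[0, 0.7, 10, 0, 0, 0, 47], [0, 0, 4, 0, 0, 0, 47], [0, 0, 1.7, 0, 0, 0, 47], [0, 0, 0, 0, 0, 0, 47], [0, 0, 0, 0, 0, 0, 47]]]'

```text
t: 26.78
eef_pos: [579.9, 221.7, 39.6]
tool_rot: [-3.141, -0.001, -0.001]
wrist_force: [-3.5, -0.3, 7.2]
grip_width: 51.0
grip_force: 30.0
```

Emit:
move_arm --steps '[[[0, 0, 0, 0, 0, 0, 72], [0, 0, 0, 0, 0, 0, 72], [0, 0, 0, 0, 0, 0, 72], [0, 0, 0, 0, 0, 0, 72], [0, 0, -20, 0, 0, 0, 72], [0, 0, -50, 0, 0, 0, 72], [0, 0, -50, 0, 0, 0, 72], [0, 0, -50, 0, 0, 0, 72], [0, 0, -50, 0, 0, 0, 72]]]'

```text
t: 27.9
eef_pos: [579.3, 221.5, 262.2]
tool_rot: [-3.141, -0.001, -0.002]
wrist_force: [0.4, -0.8, 0.4]
grip_width: 72.1
grip_force: 0.0
```

Emit:
move_arm --steps '[[[-35, 25, 0, 0, 0, 0, 94], [-50, 50, 0, 0, 0, 0, 94], [-50, 50, 0, 0, 0, 0, 94], [0, 50, 0, 0, 0, 0, 94], [0, 0, 0, 0, 0, 0, 94], [0, 0, 0, 0, 0, 0, 94]]]'

```text
t: 28.65
eef_pos: [456.5, 58.4, 259.7]
tool_rot: [-3.141, -0.001, -0.002]
wrist_force: [-0.5, -0.3, 0.2]
grip_width: 93.8
grip_force: 0.0
```

```bash
python3 - <<'E'
from h import *
s=observe();C=cam('wrist');print(s['eef_pos'],s['tool_rot'])
im=vision.snapshot('wrist');cv2.imwrite('pics/w6.png',im);cv2.imwrite('pics/s6.png',vision.snapshot('side'))
E
```

```text
[456.51876207  58.41703815 259.68147937] [-3.14136173e+00 -5.11350765e-04 -2.00074439e-03]
```

View pics/w6.png

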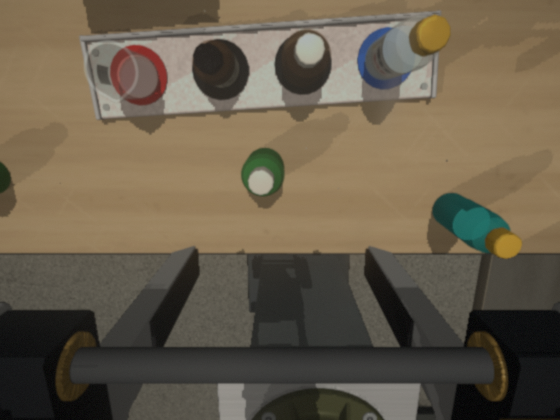

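```bash
python3 - <<'E'
from h import *
C=cam('wrist');im=cv2.imread('pics/w6.png')
for n,p,z in(('small',(209,55),100),('large',(310,48),120),('clear',(433,34),144),('beaker',(112,71),83)):print(n,cast(C,*p,z).round(1))
a=im[0:130,75:465];cv2.imwrite('pics/c6.png',np.vstack([cv2.resize(a,(780,260)),cv2.resize(cv2.imread('pics/s6.png')[150:300,180:414],(530,340))[:, :530] if 0 else cv2.copyMakeBorder(cv2.resize(cv2.imread('pics/s6.png')[150:290,200:410],(500,333)),0,0,0,280,cv2.BORDER_CONSTANT)]))
E
```

```text
small [587.7 123.9 100. ]
large [590.5  33.9 120. ]
clear [596.9 -59.7 144. ]
beaker [575.7 221.6  83. ]
```

View pics/c6.png

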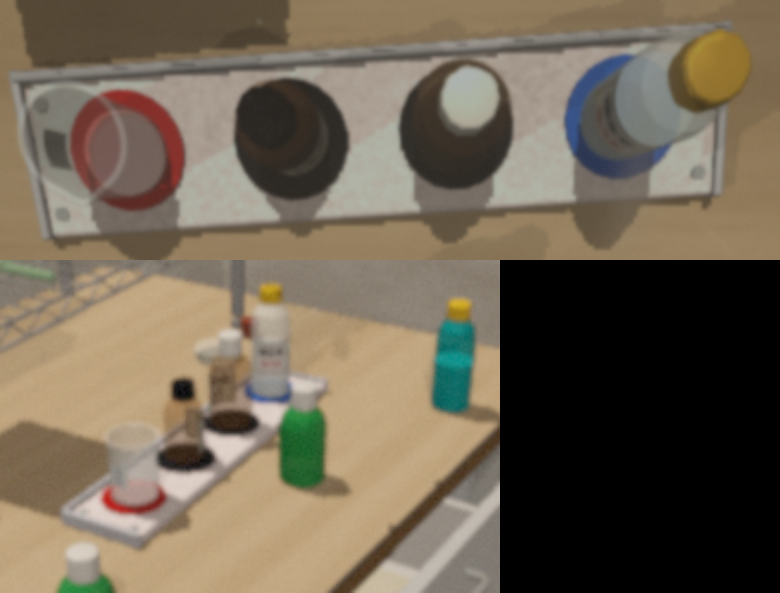

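The four stand upright, within about 4 mm of their pad centres: beaker on red, small amber, large amber, then clear on blue. The gripper is clear of all of them.

```bash
python3 -c "
from bench import workorder
print(workorder.finish_job())"
```

```text
the job is handed in; nothing more can be done
None
```

The job is handed in at about 29 s: beaker on red, then small amber and large amber on the two black pads, and the clear bottle on blue, all upright and within about 4 mm of centre in the last picture, with the dish, pen and look-alikes not touched by any move; the hand-in gave no verdict.

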